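# Uncover a circuit board and hold a spring probe on its test pad

### The job

Lift the dust hood off the circuit board and hang it by its handle on both prongs of the hook stand, so that it hangs there quietly on its own. Then draw the spring-tipped test probe out of its leaning holder and hold it upright with its tip on the ringed round pad of the board, pressing gently until the spring tip is pushed in about half of its travel. Finish while still holding the probe there, and leave the other things on the bench where they are.

Things in the scene. Friction and masses are not known exactly. Their poses are not given: they have to be found in the camera images.
- hood: Loose grey dust hood on the board over the pad: open-bottomed box 90 (x) x 120 (y) x 35 mm high, 0.1 to 0.17 kg. On its top a steel stirrup handle: level square bar 10 x 10 mm along y, axis 100 mm above the bottom edge, on uprights at y = +-55 mm; clear opening below the bar 60 mm high, 100 mm wide. Origin: centre of the bottom edge; z up.
- hood_bar (a point): Centre of the handle bar of the hood (on the bar's axis, midway between the uprights). Axes as the hood.
- hook: Fixed steel stand with a two-pronged hook: dark foot plate (x = 30 to 140 mm), upright 16 mm thick, 145 mm high at x = +100 mm with a cross bar 84 mm long (y) on top, from which two parallel flat prongs (8 mm wide, 5 mm thick, centred at y = +-34 mm) run along -x, dip into a saddle above the origin and end in upturned tips. Origin: on the table below the saddle.
- hook_saddle (a point): Midway between the prongs, level with the saddle floors on which a hung bar rests (137 mm above the table; a hung 10 mm bar has its axis 5 mm higher). The floors are 18 mm long in x, with sloping ends; between saddle and upright the prongs' upper faces are 8 mm higher. 60 mm free between the prongs.
- hook_tip (a point): Level with the tops of the two upturned prong tips and midway between them, 26 mm from the saddle along the stand's -x axis, 28 mm higher than the saddle.
- cradle: Fixed holder: dark steel foot 100 (x) x 70 (y) x 10 mm with a black tube (30 mm outside, 18 mm bore) leaning by 0.35 rad so that its mouth faces up and towards the holder's -x side. The probe stands in it; its collar rests on the tube mouth. Origin: centre of the foot's underside.
- probe: Loose spring-tipped probe, 132 mm, 0.1 kg, in the holder. Origin: tip point, spring out; z along its axis to the grip end. Brass tip 5 mm thick z 0-18 mm, steel nose 14 mm thick to 60, collar 28 mm across to 66, square black grip 18 x 18 mm (faces along x, y) to 132, 3 mm stud on the end. Draw it out at least 50 mm along its own z. Upright = z up.
- plunger (a joint): How far the spring tip is pushed into the probe, m: 0 out, 0.014 fully in. The spring pushes with 0.6 N at 0, rising 0.3 N per mm, so about 2.7 N at half travel (0.007).
- probe_tip (a point): The rounded end of the probe's spring tip; moves with the spring tip.
- board: Fixed green circuit board 180 (x) x 240 (y) x 4 mm, level, lying on an aluminium stage plate 25 mm high. Low connectors (9 mm high) along its two short edges. Origin: centre of its underside.
- pad (a point): Centre of the target pad on the board's upper surface: the only round bare copper pad, 12 mm across, with a thin copper ring of 20 mm around it; other pads are rectangular. It is at x = 10, y = -15 mm of the board, 29 mm above the table, and hidden under the hood at the start.
- lens: Bystander: black microscope objective, 48 mm across, 48 mm high, standing. Origin: centre of its underside.
- gauge_block: Bystander: flat steel gauge block 35 x 60 x 12 mm.
- driver: Bystander: screwdriver 170 mm long, lying.
- jar: Bystander: amber jar 56 mm across, 60 mm high, standing.
- ring_gauge: Bystander: steel ring gauge 56 mm across, 18 mm high, lying.
- mouse: Bystander: black computer mouse 105 x 60 x 32 mm.
- tray: Bystander: grey compartment tray 120 x 160 x 30 mm.

How it is judged:
On the way:
1. the hood hangs by its handle on the hook, let go and quiet (contact force between hood and hook above 0.4 N and contact force between hood and the arm below 0.05 N and contact force between hood and the fingers below 0.05 N and z of hook_saddle in the frame of hood between 0.06 and 0.102 m and y of hook_saddle in the frame of hood between -0.022 and 0.022 m and x of hook_saddle in the frame of hood between -0.025 and 0.025 m and height (world z) of hood above 0.03 m and linear speed of hood below 0.05 m/s), for 0.3 s.
At the end, for the whole second after the job is handed in: Hood on the hook through its handle, clear of the robot. Probe held in the fingers, within 0.12 rad of upright, tip within 6 mm of the pad centre, pressing on the board with 0.8 to 5 N, spring tip pushed in 3 to 11 mm, slower than 20 mm/s (contact force between hood and hook above 0.4 N and contact force between hood and the arm below 0.05 N and contact force between hood and the fingers below 0.05 N and z of hook_saddle in the frame of hood between 0.06 and 0.102 m and y of hook_saddle in the frame of hood between -0.022 and 0.022 m and x of hook_saddle in the frame of hood between -0.025 and 0.025 m and height (world z) of hood above 0.03 m and contact force between probe and the fingers above 1 N and contact force between probe and board between 0.8 and 5 N and value of joint plunger between 0.003 and 0.011 m and angle between probe's own z axis and vertical below 0.12 rad and horizontal distance between probe_tip and pad below 0.006 m and linear speed of probe below 0.02 m/s); the arm keeps its last pose, push and grip.
It fails at once if the probe is rammed on the board with more than 15 N (contact force between probe and board above 15 N).
It fails at once if a bystander is moved by more than 30 mm (distance of any of lens, gauge_block, driver, jar, ring_gauge, mouse, tray from where it was at the start of the episode above 0.03 m).
It also fails if it takes over 64 s, if anything falls off the work surface, if the arm or the gripper's body presses on something with over 40 N, if the wrist force passes 120 N, or if a joint passes its speed limit or range.

### The arm

A 6-joint arm with a two-finger parallel gripper is mounted at the origin on the work surface. World frame = base frame: x ahead of the robot, y to its left, z up, the work surface at z = 0. Lengths are in m, angles in rad, forces in N, time in s.
With the tool pointing down it reaches from about 0.275 to 0.875 m from the base axis. Payload 12.5 kg.
Tool frame: the origin (TCP) lies midway between the tips of the shut fingers; the grasp point (between the pads) lies 19 mm behind it; z points along the fingers, y is the line along which they close (so a half turn about z gives the same grasp; the last joint's range is limited). The gripper opens to 85 mm and grips with 20 to 120 N. Pads are 22 mm wide; open, the fingers measure 114 mm over their backs; the gripper's body (76 mm by 85 mm) begins 54 mm behind the grasp point. The pads swing forward as they close: fully open they stand 13 mm farther back than shut.
Start: joints at [1.118, 0.351, 1.652, -0, 1.139, -0.085], TCP at [0.198, 0.513, 0.231] pointing down, gripper open.
Joint ranges: [-2.75, 2.75], [-0.79, 2.1], [0.01, 2.65], [-1.57, 4.71], [0.07, 3.14], [-2.87, 2.87]. Speed limits (rad/s): [2.22, 2.22, 2.79, 3.14, 3.14, 3.14].

### API

Orientations are given as a unit quaternion [x, y, z, w].
In Python, from cell import r gives the robot as it stands. Calls block until the motion is done:
- r.move_to(position, orientation): joint-space move of the TCP to a pose.
- r.move_linear(position, rot=None, vel=0.15): straight line of the TCP; rot=None keeps the orientation; vel is the mean speed in m/s.
- r.set_joints(angles): joint-space move.
- r.set_gripper(opening, squeeze=None): opening from 0.0 (shut) to 1.0 (fully open); squeeze is the grip in N (None keeps the last); returns when the fingers have stopped.
- r.sleep(seconds).
- r.inverse_kinematics(position, orientation): joint angles nearest the present ones, or None.
- r.get_obs(): the state.
- r.get_image(name): name is "scene" or "top"; returns a dict with "pixels" (384x512x3 uint8, red, green, blue), "depth" (384x512 float32, m along the optical axis (not along the pixel's ray), 0 where there is no reading), "fx", "fy", "cx", "cy" (pixels), "camera_from_world" (4x4, takes a point from world to camera coordinates). Camera axes: x right, y down, z forward; pixel columns grow to the right and rows downward; lengths in m; the calibration is good to about 2 mm. A picture is of the moment at which its call begins.
A pose or a line that the arm cannot do raises r.PlanningError and nothing moves.
- r.hand_in(): hands the job in; it is judged then, once.
Trained networks look in a picture, given as the dict that the camera call returned (one of the last four; its "shot" number tells which), for a name from the list of things; names that differ only in an ending like _2 or _b are one class to them, and where a whole thing is asked for, a point or a joint stands for the part that bears it (a point fixed in the world has none). Each returns a list of dicts, best first, with "score" (0 to 1); they miss things now and then, are a little off and sometimes report something else, mostly with a low value. They report only what shows in the picture. A call takes as long as a camera call.
- r.find_in(picture, label): "location" ([column, row] as shares, 0 to 1, of the picture: columns of its width, rows of its height, amid what is visible of it).
- r.cut_out(picture, label): "region" (384x512 bool, what is visible of it) and "location" ([column, row] as shares, 0 to 1, of the picture: columns of its width, rows of its height, amid what is visible of it).
- r.landmark_of(picture, label): "location" ([column, row] as shares, 0 to 1, of the picture: columns of its width, rows of its height: a listed point, or the origin of a listed thing).
The state is a dict: "t": time; "q": joint angles; "qvel": joint speeds; "effort": joint torques, N m; "tool_pos": TCP position; "ee_rot": TCP orientation; "contact_force": force on the tool from outside, world axes, zero at the start; "torque": the same for the moment, N m; "opening": opening from 0.0 (shut) to 1.0 (fully open); "finger_force": force on a finger pad.
Only numpy, scipy, OpenCV 4.12 (cv2) and the standard library are available. Lean on these libraries where they do the work, as an engineer would, in place of code of your own. Each camera call takes 0.05 s, during which the arm holds its last target. There are 200 camera calls.

## Working session

There is one attempt and no reset: what is moved stays moved. The work goes in short steps, each a Python script; the robot and the scene stay as the last script left them, time stands still between calls to the robot, and variables do not carry over. Pictures are saved under pics/ and viewed, at most 10 in all, crops included, and the job is handed in when it is done.

```bash
mkdir -p pics
cat > h.py <<'E'
import numpy as np, cv2
from cell import r
from scipy.spatial.transform import Rotation as R
def w(im,u,v,d):
    T=np.linalg.inv(im["camera_from_world"])
    p=np.stack([(u-im["cx"])/im["fx"]*d,(v-im["cy"])/im["fy"]*d,d,np.ones_like(d)],-1)
    return p@T.T[:,:3]
def cloud(im,mask=None):
    v,u=np.nonzero((im["depth"]>0)&(mask if mask is not None else True))
    return w(im,u,v,im["depth"][v,u])
def ray(im,loc,z):  # pixel share -> world point at height z
    T=np.linalg.inv(im["camera_from_world"]); u,v=loc[0]*512,loc[1]*384
    d=T[:3,:3]@[(u-im["cx"])/im["fx"],(v-im["cy"])/im["fy"],1]; o=T[:3,3]
    return o+d*(z-o[2])/d[2]
def save(im,name,crop=None,k=1):
    p=im["pixels"][...,::-1]
    if crop: p=p[crop[1]:crop[3],crop[0]:crop[2]]
    cv2.imwrite("pics/"+name,cv2.resize(p,None,fx=k,fy=k,interpolation=cv2.INTER_CUBIC))
E
python3 - <<'E'
from h import *
np.set_printoptions(precision=4,suppress=True)
a=r.get_image("scene");b=r.get_image("top")
m=np.hstack([a["pixels"],b["pixels"]])[...,::-1]
cv2.imwrite("pics/s.png",cv2.resize(a["pixels"][...,::-1],(800,600)));cv2.imwrite("pics/t.png",cv2.resize(b["pixels"][...,::-1],(800,600)))
for n,im in(("scene",a),("top",b)):
    print(n,"cam",np.linalg.inv(im["camera_from_world"])[:3,3],im["fx"])
    for l,z in dict(hood=.029,hood_bar=.129,hook=0,hook_saddle=.137,hook_tip=.165,cradle=0,board=.025).items():
        for x in r.landmark_of(im,l)[:1]: print(l,x["score"],ray(im,x["location"],z),np.array(x["location"])*[800,600])
    for l in["hood","hook","cradle","probe","board"]:
        for x in r.cut_out(im,l)[:1]:
            c=cloud(im,x["region"]); print("  cut",l,x["score"],len(c),np.percentile(c,[2,50,98],axis=0).ravel() if len(c) else "")
print(r.get_obs()["t"])
E
```

```text
scene cam [ 1.3037 -0.1696  1.0863] 392.7133207681297
hood 0.73 [ 0.4738 -0.5728  0.029 ] [111.6  334.98]
hood_bar 0.92 [0.5382 0.013  0.129 ] [395.44 280.8 ]
hook 0.79 [ 0.4822 -0.3341  0.    ] [232.   325.92]
hook_saddle 0.66 [ 0.4755 -0.328   0.137 ] [220.96 282.84]
hook_tip 0.67 [ 0.4554 -0.3314  0.165 ] [215.6 266.4]
cradle 0.82 [0.5044 0.3086 0.    ] [517.52 284.04]
board 0.69 [0.5415 0.0113 0.025 ] [394.56 312.84]
  cut hood 0.56 1177 [ 0.503  -0.0498  0.0351  0.5505  0.008   0.0638  0.5913  0.0667  0.1354]
  cut hook 0.68 1288 [ 0.4663 -0.3695  0.0028  0.5795 -0.3202  0.0129  0.6213 -0.2749  0.1495]
  cut cradle 0.65 1829 [ 0.3787 -0.659  -0.0013  0.4452 -0.5821  0.0089  0.5108 -0.4964  0.0306]
  cut probe 0.73 148 [0.4269 0.2907 0.0015 0.5033 0.3035 0.1183 0.5203 0.3471 0.1517]
  cut board 0.55 1669 [ 0.4629 -0.0983  0.0244  0.5784  0.0084  0.0291  0.6295  0.1324  0.0381]
top cam [0.4641 0.0084 1.577 ] 358.4861956913367
hood 0.67 [ 0.5328 -0.0014  0.029 ] [411.6  316.08]
hood_bar 0.72 [0.5446 0.0249 0.129 ] [401.84 309.54]
hook 0.55 [ 0.4818 -0.3278  0.    ] [527.36 337.8 ]
hook_saddle 0.95 [ 0.4869 -0.3386  0.137 ] [542.96 335.64]
hook_tip 0.66 [ 0.4528 -0.3316  0.165 ] [542.8  349.08]
cradle 0.7 [0.5022 0.2978 0.    ] [304.88 324.54]
board 0.75 [0.534  0.0194 0.025 ] [404.08 315.48]
  cut hood 0.84 621 [ 0.4958 -0.0468  0.0326  0.5393  0.0086  0.066   0.587   0.0657  0.1377]
  cut hook 0.65 671 [ 0.4809 -0.37    0.0052  0.5596 -0.3183  0.0151  0.6173 -0.2743  0.1519]
  cut cradle 0.68 291 [0.4576 0.2614 0.0029 0.5144 0.2898 0.0127 0.5577 0.325  0.0845]
  cut probe 0.46 120 [0.7551 0.1685 0.0296 0.7766 0.1881 0.0595 0.8026 0.2094 0.0681]
  cut board 0.82 1664 [ 0.4527 -0.0991  0.0236  0.5312  0.0244  0.0306  0.6273  0.1321  0.0411]
1.3
```

View pics/s.png

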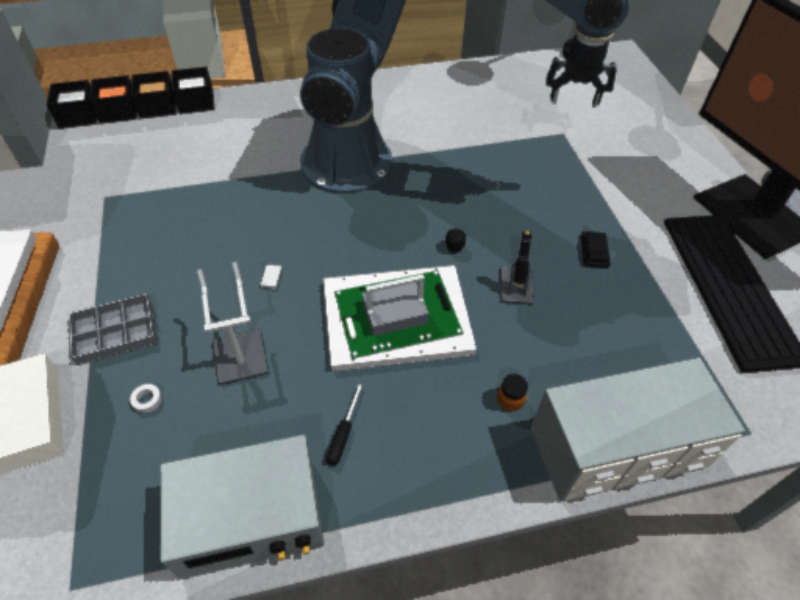

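View pics/t.png

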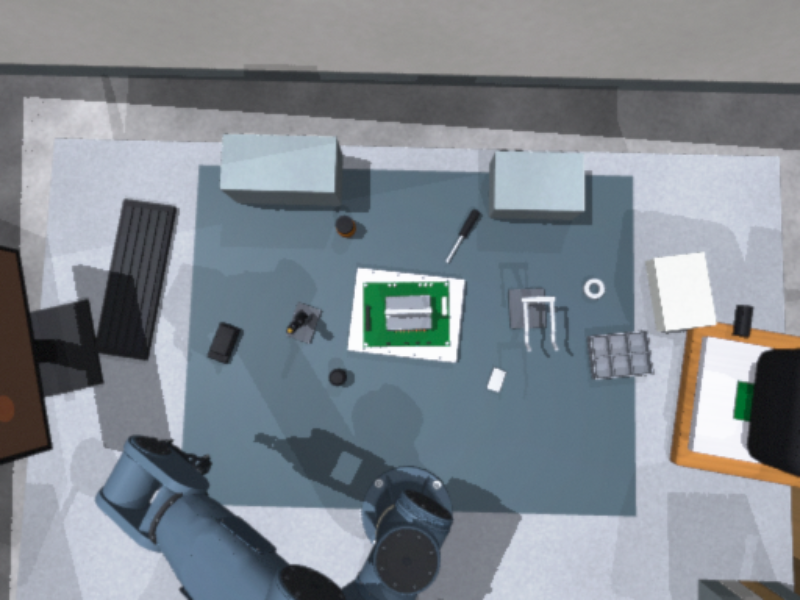

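The scene view shows the hood on the board at about (395,305), the hook stand at (230,320) with its prongs pointing away from the camera, and the probe and cradle at (518,275). The top view agrees. Next I'll fit exact poses from the point clouds.

```bash
cat >> h.py <<'E'
np.set_printoptions(precision=4,suppress=True)
def box(c,lo,hi): return c[np.all((c>lo)&(c<hi),1)]
def rect(p): 
    (x,y),(a,b),t=cv2.minAreaRect((p[:,:2]*1000).astype(np.float32)); return np.round([x,y,a,b,t],1)
def line(p):
    vx,vy,x,y=cv2.fitLine((p[:,:2]*1000).astype(np.float32),cv2.DIST_HUBER,0,.01,.01).ravel(); return np.degrees(np.arctan2(vy,vx)),x,y
E
python3 - <<'E'
from h import *
for n in("scene","top"):
    im=r.get_image(n); c=cloud(im)
    px=im["pixels"].astype(int); g=(px[...,1]>px[...,0]+40)&(px[...,1]>px[...,2]+30)
    T=w(im,*np.nonzero(g)[::-1],np.ones(g.sum()))
    o=np.linalg.inv(im["camera_from_world"])[:3,3]; d=T-o; G=o+d*((.029-o[2])/d[:,2:])
    G=box(G,[.4,-.14,0],[.68,.17,1]); print(n,"green",rect(G),len(G))
    H=box(c,[.45,-.08,.055],[.64,.1,.075]); print("hood top",rect(H),H[:,2].mean(),len(H))
    B=box(c,[.45,-.08,.115],[.64,.1,.15]); print("bar",rect(B),line(B),B.mean(0),len(B),np.median(B[:,2]))
    K=box(c,[.42,-.42,.12],[.66,-.24,.19]); print("hook",rect(K),len(K),K[:,2].max())
    for s in np.round(K[np.argsort(K[:,0])][::6],3): print(s,end=' ')
    K=box(c,[.4,-.42,.002],[.7,-.24,.03]); 
    print()
    P=box(c,[.4,.22,.03],[.6,.4,.25]); print("probe"); 
    for lo in np.arange(.03,.19,.015):
        q=P[(P[:,2]>=lo)&(P[:,2]<lo+.015)]
        if len(q): print(round(lo,3),len(q),q.mean(0),q.std(0))
    F=box(c,[.4,.2,.005],[.6,.4,.016]); print("foot",rect(F),len(F))
E
```

```text
scene green [540.7  15.5 178.1 236.9   2.3] 1422
hood top [545.5   9.7  93.2 120.3   3.4] 0.06364608769226156 792
bar [545.5  10.3  14.5 120.7   3.1] (np.float32(-86.64871), np.float32(546.56506), np.float32(9.311877)) [0.5455 0.0089 0.1308] 172 0.13214382366727817
hook [ 522.2 -326.5  137.8   83.3    4.2] 373 0.16671408801552667
[ 0.451 -0.295  0.163] [ 0.457 -0.297  0.156] [ 0.458 -0.366  0.159] [ 0.46  -0.363  0.157] [ 0.461 -0.36   0.148] [ 0.463 -0.364  0.156] [ 0.466 -0.295  0.151] [ 0.468 -0.294  0.144] [ 0.47  -0.363  0.149] [ 0.472 -0.298  0.14 ] [ 0.473 -0.36   0.147] [ 0.476 -0.36   0.136] [ 0.484 -0.363  0.136] [ 0.487 -0.358  0.134] [ 0.494 -0.36   0.139] [ 0.502 -0.362  0.144] [ 0.507 -0.359  0.144] [ 0.512 -0.288  0.141] [ 0.516 -0.293  0.148] [ 0.519 -0.288  0.145] [ 0.523 -0.357  0.145] [ 0.526 -0.289  0.144] [ 0.531 -0.362  0.146] [ 0.534 -0.289  0.145] [ 0.54  -0.361  0.142] [ 0.544 -0.287  0.142] [ 0.547 -0.288  0.141] [ 0.55  -0.36   0.146] [ 0.555 -0.291  0.142] [ 0.557 -0.355  0.144] [ 0.563 -0.355  0.146] [ 0.566 -0.286  0.146] [ 0.569 -0.358  0.146] [ 0.573 -
[... 2187 characters left out ...]
5 ] [ 0.581 -0.294  0.145] [ 0.581 -0.329  0.149] [ 0.582 -0.349  0.15 ] [ 0.585 -0.29   0.146] [ 0.585 -0.302  0.146] [ 0.586 -0.337  0.148] [ 0.586 -0.353  0.148] 
probe
0.03 7 [0.5235 0.2883 0.036 ] [0.01   0.0141 0.0032]
0.045 13 [0.5252 0.2895 0.052 ] [0.0087 0.0094 0.0047]
0.06 21 [0.5183 0.2971 0.0674] [0.0094 0.0133 0.0047]
0.075 19 [0.513  0.2935 0.0806] [0.0091 0.0084 0.0037]
0.09 18 [0.5108 0.2987 0.0953] [0.0083 0.0053 0.0036]
0.105 10 [0.5018 0.3003 0.1121] [0.0075 0.0044 0.0041]
0.12 8 [0.4978 0.3016 0.1275] [0.0066 0.004  0.0043]
0.135 21 [0.4896 0.3069 0.1437] [0.0076 0.0061 0.0045]
0.15 10 [0.486  0.3084 0.1538] [0.004  0.0048 0.0022]
foot [499.8 299.9 199.1 199.2   0. ] 501
```

```bash
cat >> h.py <<'E'
def down(yaw,flip=False):  # tool z down, tool y along world direction yaw
    y=np.array([np.cos(yaw),np.sin(yaw),0])*(-1 if flip else 1); z=np.array([0,0,-1.]); 
    return R.from_matrix(np.c_[np.cross(y,z),y,z]).as_quat()
def st(tag=""):
    o=r.get_obs(); print(tag,"t",round(o["t"],2),np.array(o["tool_pos"]),"F",np.array(o["contact_force"]),"open",round(o["opening"],3),"ff",o["finger_force"])
E
python3 - <<'E'
from h import *
st()
B=np.array([.5438,.0105]); h=np.radians(3.); k=np.radians(4.); S=np.array([.481,-.327]); kx=np.array([np.cos(k),np.sin(k)])
for f in(0,1):
    for p,yw in(((*B,.11),h),((*S,.123),k),((*(S-.085*kx),.165),k)):
        print(f,r.inverse_kinematics(p,down(yw,f)))
f=min((0,1),key=lambda f:abs(r.inverse_kinematics((*B,.11),down(h,f))[5]))
r.set_gripper(.8,30)
r.move_to((*B,.19),down(h,f)); st("above")
r.move_linear((*B,.110)); st("at bar")
r.set_gripper(0,40); st("closed")
r.move_linear((*B,.27)); st("lift")
im=r.get_image("scene"); save(im,"lift.png",(150,60,420,330),2)
E
```

```text
t 1.4 [0.1977 0.5132 0.2313] F [ 0.6024 -0.5692  0.2053] open 1.002 ff 0.0
0 [-0.0663  0.4969  1.7707 -0.      0.874  -0.1187]
0 [-0.6771  0.5363  1.6611 -0.      0.9442 -0.7469]
0 [-0.7888  0.3747  1.8006 -0.      0.9663 -0.8586]
1 None
1 [-0.6771  0.5363  1.6611 -0.      0.9442  2.3947]
1 [-0.7888  0.3747  1.8006 -0.      0.9663  2.283 ]Traceback (most recent call last):
  File "<stdin>", line 7, in <module>
  File "<stdin>", line 7, in <lambda>
TypeError: 'NoneType' object is not subscriptable
```

Run:
```python
from h import *
B=np.array([.5438,.0105]); h=np.radians(3.)
r.set_gripper(.8,30)
r.move_to((*B,.19),down(h)); st("above")
r.move_linear((*B,.110)); st("at bar")
r.set_gripper(0,40); st("closed")
r.move_linear((*B,.27)); st("lift")
im=r.get_image("scene"); save(im,"lift.png",(150,60,420,330),2)
c=cloud(im); C=box(c,[.44,-.08,.19],[.65,.1,.24]); print(rect(C),len(C))
```

```text
above t 3.91 [0.5438 0.0112 0.1901] F [-0.267  -0.1609 -0.1349] open 0.802 ff 0.0
at bar t 4.59 [0.5443 0.0106 0.1107] F [-0.2115  0.9217 -0.2259] open 0.8 ff 0.0
closed t 5.15 [0.5438 0.0105 0.1102] F [-1.881  -0.1162  2.6397] open 0.106 ff 41.60577893257141
lift t 6.37 [0.5434 0.0105 0.2691] F [ 0.7603 -0.3099 -1.1525] open 0.108 ff 41.146454215049744
[545.4   9.8  92.6 120.3   3.2] 1166
```

View pics/lift.png

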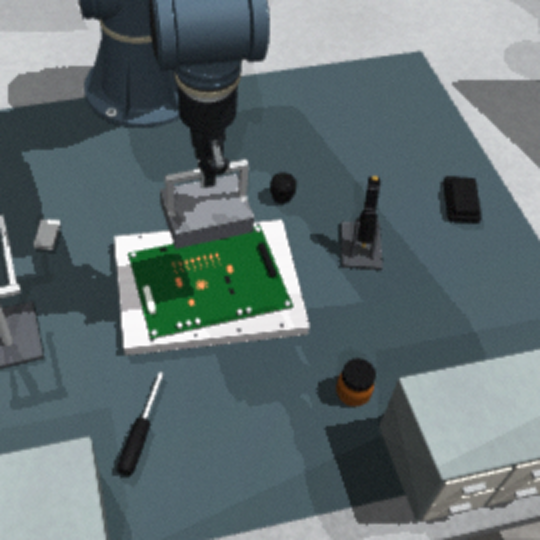

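The hood is gripped level at its bar, and the pads on the board are uncovered at about (200,285) in the crop. Next step is hanging it.

Run:
```python
from h import *
k=np.radians(4.); S=np.array([.481,-.327]); kx=np.array([np.cos(k),np.sin(k)]); A=S-.09*kx
r.move_to((*A,.27),down(k)); st("pre")
r.move_linear((*A,.1645)); st("low")
r.move_linear((*S,.1645),vel=.1); st("over saddle")
r.move_linear((*S,.128),vel=.06); st("lowered")
im=r.get_image("scene"); save(im,"hang.png",(80,110,280,310),3)
```

```text
pre t 7.82 [ 0.3918 -0.3327  0.27  ] F [-0.209  -0.6436 -0.442 ] open 0.105 ff 41.135902404785156
low t 8.67 [ 0.3917 -0.3335  0.1653] F [ 0.6062  0.2061 -1.101 ] open 0.113 ff 41.13940894603729
over saddle t 9.72 [ 0.4806 -0.327   0.1645] F [-0.718  -0.8181 -1.3111] open 0.104 ff 41.13734722137451
lowered t 10.47 [ 0.4811 -0.3271  0.1282] F [ 0.3178  0.652  -1.3517] open 0.109 ff 41.137118339538574
```

View pics/hang.png

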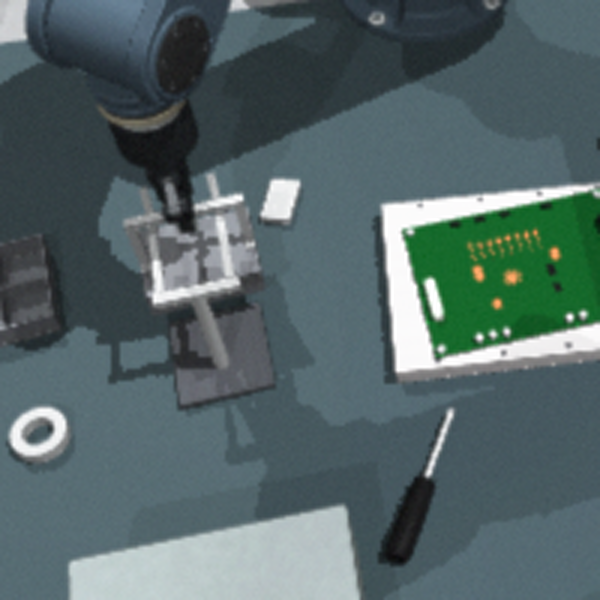

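The bar sits over the prongs and between the tips and the upright, with both prongs inside the handle. I'll lower it the last few mm and let go.

Run:
```python
from h import *
S=np.array([.481,-.327])
for z in(.126,.1245,.123,.1215):
    r.move_linear((*S,z),vel=.03); F=[r.get_obs()["contact_force"][2] for _ in range(3)]; st(str(z))
    if np.mean(F)>1: break
r.set_gripper(.6); r.sleep(.3); st("open")
r.move_linear((*S,.25)); r.sleep(.3); st("up")
ims=[(n,r.get_image(n)) for n in("scene","top")]
for n,im in ims:
    c=cloud(im); H=box(c,[.38,-.42,.06],[.58,-.2,.09]); print(n,rect(H),H[:,2].mean(),len(H))
    p=im["pixels"].astype(int)
    # round pad: landmarks + rays
    for x in r.landmark_of(im,"pad")[:2]: print("pad",x["score"],ray(im,x["location"],.029),np.array(x["location"])*[512,384])
    for l in("probe","cradle"):
        for x in r.landmark_of(im,l)[:1]: print(l,x["score"],ray(im,x["location"],0))
p=ims[0][1]["pixels"][...,::-1]; q=ims[1][1]["pixels"][...,::-1]
f=lambda p,x,y,s,k:cv2.resize(p[y-s:y+s,x-s:x+s],(k,k),interpolation=cv2.INTER_CUBIC)
cv2.imwrite("pics/m.png",np.vstack([np.hstack([f(p,150,180,45,300),f(p,250,200,40,300)]),np.hstack([f(p,330,172,30,300),f(q,192,207,25,300)])]))
```

```text
0.126 t 10.78 [ 0.481  -0.327   0.1261] F [-0.6013  0.6349 -1.3579] open 0.106 ff 41.137863993644714
0.1245 t 11.03 [ 0.481  -0.327   0.1244] F [ 0.1097  0.7653 -1.5332] open 0.103 ff 41.13726496696472
0.123 t 11.28 [ 0.4809 -0.327   0.1229] F [-0.322   0.1199 -0.7524] open 0.111 ff 41.13670527935028
0.1215 t 11.53 [ 0.4811 -0.3271  0.1226] F [-4.1913  2.8835 10.815 ] open 0.109 ff 42.700093388557434
open t 12.3 [ 0.481  -0.327   0.1215] F [-0.8201 -0.3135  0.1518] open 0.599 ff 0.0
up t 13.61 [ 0.4809 -0.3269  0.2495] F [ 0.3369 -0.6467  0.9436] open 0.597 ff 0.0
scene [ 483.3 -327.2   93.8  120.6    4.6] 0.07670798870453155 661
pad 0.8 [0.5529 0.0012 0.029 ] [250.3168 202.7136]
pad 0.45 [ 0.648  -0.4967  0.029 ] [ 94.9248 256.8192]
probe 0.41 [ 0.3662 -0.2482  0.    ]
cradle 0.68 [0.5181 0.2983 0.    ]
top [ 499.9 -301.9   86.   142.7   54.7] 0.07769457193106596 336
pad 0.66 [0.5516 0.0009 0.029 ] [263.0144 197.9136]
probe 0.27 [0.7754 0.1979 0.    ]
cradle 0.54 [0.5029 0.2922 0.    ]
```

View pics/m.png

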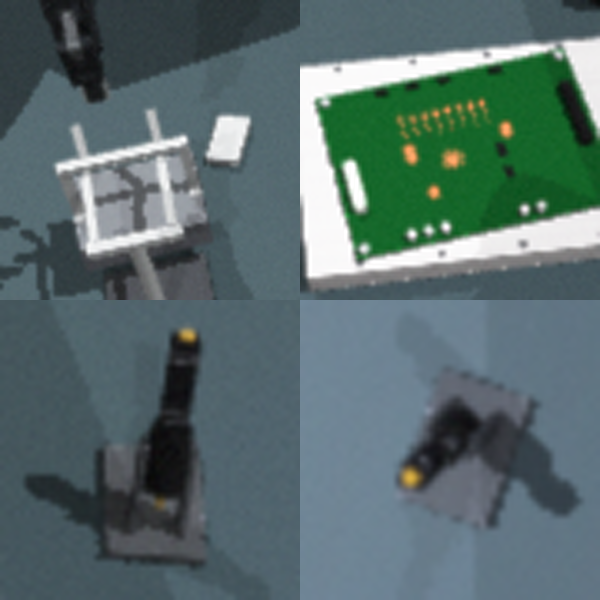

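The hood hangs on both prongs (top left), and the ringed pad shows in the board crop at about (452,158). The probe's yellow stud is visible in both lower crops, at (187,335) and (410,478). I'll measure the pad and the probe axis from these.

Run:
```python
from h import *
a=r.get_image("scene");b=r.get_image("top")
rays=[];pads=[]
for n,im,(sx,sy),(bx,by) in(("s",a,(330,172),(250,202)),("t",b,(192,207),(263,198))):
    p=im["pixels"].astype(float); sat=np.clip(p[...,0]-p[...,2]-40,0,None)
    def cen(x,y,s):
        v,u=np.mgrid[y-s:y+s+1,x-s:x+s+1]; q=sat[v,u]; return (u*q).sum()/q.sum(),(v*q).sum()/q.sum(),q.sum()
    if n=="s": u,v,q=cen(337,149,4)
    else: u,v,q=cen(185,212,4)
    o=ray(im,(.5,.5),0); T=np.linalg.inv(im["camera_from_world"])
    d=T[:3,:3]@[(u-im["cx"])/im["fx"],(v-im["cy"])/im["fy"],1]; rays.append((T[:3,3],d/np.linalg.norm(d)))
    print(n,"stud px",u,v,q)
    u,v,q=cen(bx,by,4); u,v,q=cen(round(u),round(v),3); print("pad",u,v,q,ray(im,(u/512,v/384),.029))
    px=p; g=(px[...,1]>px[...,0]+40)&(px[...,1]>px[...,2]+30); v,u=np.nonzero(g)
    G=box(np.array([ray(im,(i/512,j/384),.029) for i,j in zip(u,v)]),[.4,-.14,0],[.68,.17,1]); R_=rect(G);print("board",R_)
M=sum(np.eye(3)-np.outer(d,d) for o,d in rays); s=sum((np.eye(3)-np.outer(d,d))@o for o,d in rays); X=np.linalg.solve(M,s)
print("stud",X,[np.linalg.norm(np.cross(X-o,d)) for o,d in rays])
m=[x for x in r.cut_out(b,"cradle") if abs(x["location"][0]-.375)<.05]
for x in m[:1]:
    v,u=np.nonzero(x["region"]); F=np.array([ray(b,(i/512,j/384),.01) for i,j in zip(u,v)]); print("cradle",rect(F),len(F))
c=np.vstack([cloud(a),cloud(b)])
P=box(c,[.4,.25,.088],[.56,.35,.2]); mu=P.mean(0); print("axis",mu,np.linalg.svd(P-mu)[2][0],len(P))
```

```text
s stud px 337.0927152317881 148.62582781456953 302.0
pad 250.17380952380952 201.97222222222223 1260.0 [0.5498 0.0014 0.029 ]
board [540.7  15.5 178.1 236.9   2.3]
t stud px 184.9652928416486 211.09761388286333 461.0
pad 262.73118279569894 198.13333333333333 930.0 [0.5507 0.0021 0.029 ]
board [539.9  13.6 177.5 233.3   1.9]
stud [0.4841 0.3102 0.1491] [np.float64(5.841448667871225e-05), np.float64(5.84144866785772e-05)]
cradle [508.8 301.3  72.2 103.5  73.8] 337
axis [0.5006 0.3031 0.1224] [ 0.3963 -0.1296 -0.9089] 198
```

```bash
cat >> h.py <<'E'
def pose(u,yt):  # tool z = -u, tool y ~ yt
    z=-np.array(u)/np.linalg.norm(u); y=np.array(yt)-z*np.dot(yt,z); y/=np.linalg.norm(y)
    return R.from_matrix(np.c_[np.cross(y,z),y,z]).as_quat()
psi=np.radians(-17.5); L=.35
U=np.array([-np.sin(L)*np.cos(psi),-np.sin(L)*np.sin(psi),np.cos(L)])
STUD=np.array([.4841,.3102,.1491]); TCPG=STUD-.0285*U-.019*U; PAD=np.array([.5508,.001,.029])
E
python3 - <<'E'
from h import *
for ang in(0,90,180,270):
    a=psi+np.radians(ang); yt=[np.cos(a),np.sin(a),0]
    print(ang)
    for p,q in((TCPG+.09*U,pose(U,yt)),(TCPG,pose(U,yt)),((*PAD[:2],.16),pose([0,0,1],yt)),((*PAD[:2],.10),pose([0,0,1],yt))): print("  ",r.inverse_kinematics(p,q))
st()
E
```

```text
0
   [ 0.6374  0.3575  1.8031 -0.3934  0.8095  1.1917]
   [ 0.5902  0.5108  1.8178 -0.4639  0.6413  1.2462]
   [-0.0827  0.4366  1.7183 -0.      0.9867  0.2227]
   [-0.0827  0.5225  1.7578 -0.      0.8613  0.2227]
90
   [ 0.6374  0.3575  1.8031 -0.3934  0.8095 -0.3791]
   [ 0.5902  0.5108  1.8178 -0.4639  0.6413 -0.3246]
   [-0.0827  0.4366  1.7183 -0.      0.9867 -1.3481]
   [-0.0827  0.5225  1.7578 -0.      0.8613 -1.3481]
180
   [ 0.6374  0.3575  1.8031 -0.3934  0.8095 -1.9499]
   [ 0.5902  0.5108  1.8178 -0.4639  0.6413 -1.8954]
   None
   None
270
   [ 0.6374  0.3575  1.8031 -0.3934  0.8095  2.7625]
   [ 0.5902  0.5108  1.8178 -0.4639  0.6413  2.817 ]
   [-0.0827  0.4366  1.7183 -0.      0.9867  1.7935]
   [-0.0827  0.5225  1.7578 -0.      0.8613  1.7935]
 t 14.16 [ 0.481 -0.327  0.25 ] F [ 0.0859  0.4279 -0.5791] open 0.6 ff 0.0
```

Run:
```python
from h import *
yt=[-np.sin(psi),np.cos(psi),0]; q=pose(U,yt)
r.move_linear((.481,-.327,.33),vel=.25)
r.set_gripper(.7,60)
r.move_to((.42,.1,.35),down(np.radians(70))); st("mid")
r.move_to(TCPG+.09*U,q); st("pre")
r.move_linear(TCPG+.03*U)
im=r.get_image("scene"); t=r.get_image("top")
r.move_linear(TCPG,vel=.08); st("at")
r.sleep(.1); st()
f=lambda p,x,y,s,k:cv2.resize(p[y-s:y+s,x-s:x+s],(k,k),interpolation=cv2.INTER_CUBIC)
im2=r.get_image("scene")
cv2.imwrite("pics/g.png",np.hstack([f(im2["pixels"][...,::-1],330,165,40,400),f(t["pixels"][...,::-1],190,207,35,400)]))
```

```text
mid t 16.47 [0.4204 0.0995 0.35  ] F [-0.1436 -0.3814  0.0814] open 0.699 ff 0.0
pre t 17.53 [0.4709 0.3139 0.1897] F [0.689  0.1709 1.2222] open 0.699 ff 0.0
at t 18.71 [0.4996 0.3051 0.104 ] F [-0.9014  0.1565 -0.0815] open 0.698 ff 0.0
 t 18.81 [0.4997 0.3054 0.1046] F [ 0.3429 -0.086  -0.4317] open 0.7 ff 0.0
```

View pics/g.png

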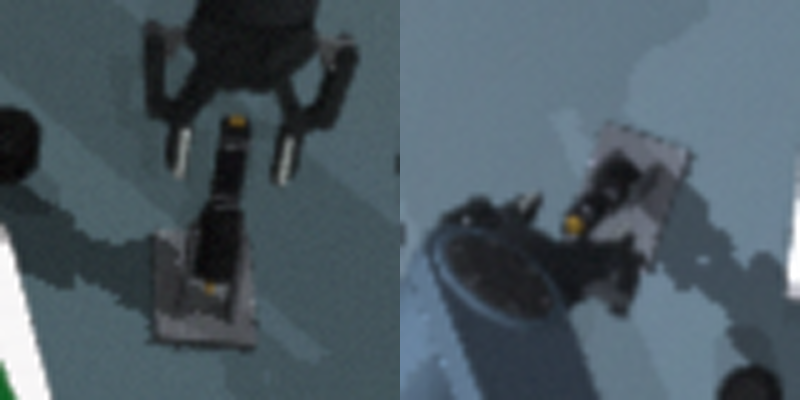

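The fingers straddle the grip symmetrically, with pads at (178,152) and (285,158) and the grip between them. Their tips are above the collar at (228,203). I'll close and draw the probe out.

Run:
```python
from h import *
r.set_gripper(0,60); r.sleep(.1); st("closed")
r.move_linear(TCPG+.02*U,vel=.06); st("2cm")
r.move_linear(TCPG+.10*U,vel=.12); st("drawn")
yt=[-np.sin(psi),np.cos(psi),0]; q=pose([0,0,1],yt)
r.move_to((.45,.2,.25),q); st("upright")
r.move_to((*PAD[:2],.165),q); st("over pad")
r.sleep(.3)
F=[]
for _ in range(20): F.append(r.get_obs()["contact_force"]); r.sleep(.02)
print("base",np.mean(F,0),np.std(F,0)); np.save("base.npy",np.mean(F,0))
im=r.get_image("scene"); t=r.get_image("top")
for n,i in(("s",im),("t",t)):
    for x in r.landmark_of(i,"probe_tip")[:1]: print(n,"tip",x["score"],ray(i,x["location"],.079),np.array(x["location"])*[512,384])
c=cloud(im); 
P=box(c,[.5,-.05,.06],[.6,.05,.15])
for lo in np.arange(.06,.15,.01):
    s=P[(P[:,2]>=lo)&(P[:,2]<lo+.01)]
    if len(s): print(round(lo,2),len(s),s.mean(0))
save(im,"over.png",(200,120,320,240),5)
```

```text
closed t 19.41 [0.4997 0.3054 0.1048] F [-3.521   1.2697  4.4269] open 0.207 ff 58.6126971244812
2cm t 19.89 [0.4931 0.3075 0.1236] F [ 0.8141  0.3887 -1.1976] open 0.202 ff 58.4278929233551
drawn t 20.71 [0.4668 0.3153 0.1977] F [-0.3755 -1.0663 -0.6691] open 0.204 ff 58.44007909297943
upright t 21.3 [0.4502 0.1994 0.2493] F [ 0.0634  0.2467 -1.4975] open 0.2 ff 58.51240396499634
over pad t 22.24 [0.5507 0.0024 0.1651] F [-0.4076 -0.0014 -0.7932] open 0.201 ff 58.51276516914368
base [-0.0843  0.2308 -1.1542] [0.4825 0.4626 0.5713]
t tip 0.5 [ 0.4666 -0.3173  0.079 ] [338.9952 219.6864]
0.08 1 [ 0.5535 -0.0002  0.0833]
0.09 3 [ 0.5567 -0.0009  0.0963]
0.1 10 [ 0.5567 -0.0006  0.1052]
0.11 9 [ 0.5571 -0.0018  0.1147]
0.12 10 [ 0.5571 -0.0011  0.1246]
0.13 3 [0.5602 0.0056 0.136 ]
0.14 26 [ 0.5599 -0.0018  0.1449]
```

View pics/over.png

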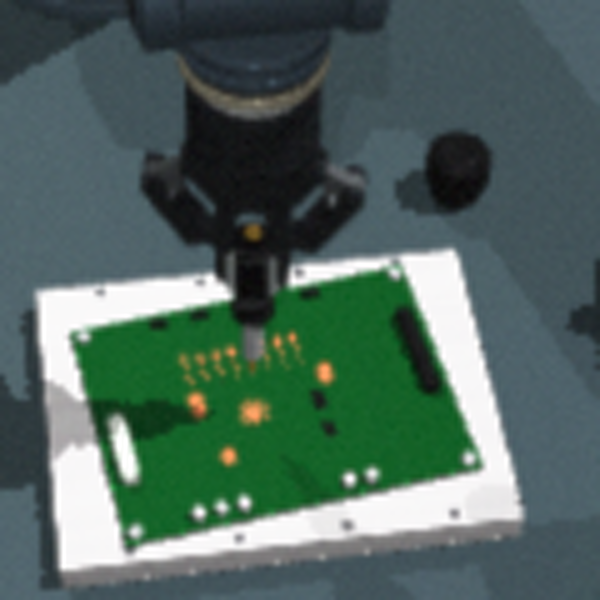

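The probe hangs upright: the nose keeps the same x and y over its height. In the crop it is at (253,345), directly above the ringed pad at (253,411). I'll make a guarded descent.

Run:
```python
from h import *
base=np.load("base.npy")[2]
def f(n=15):
    F=[]
    for _ in range(n): F.append(r.get_obs()["contact_force"][2]); r.sleep(.02)
    return np.mean(F)-base
r.move_linear((*PAD[:2],.122),vel=.1); r.sleep(.2); print("hover .122",f())
z=.122; 
for z in np.arange(.119,.098,-.0015):
    r.move_linear((*PAD[:2],z),vel=.015); r.sleep(.1); F=f(); print(round(z,4),round(F,2))
    if F>2.4: break
st()
F=f(40); print("final",F); np.save("z.npy",z)
im=r.get_image("scene"); t=r.get_image("top")
c=cloud(im); P=box(c,[.5,-.05,.034],[.6,.05,.10])
for lo in np.arange(.03,.10,.01):
    s=P[(P[:,2]>=lo)&(P[:,2]<lo+.01)]
    if len(s): print(round(lo,2),len(s),s.mean(0))
for x in r.landmark_of(im,"probe_tip")[:1]: print(x["score"],ray(im,x["location"],.029))
save(im,"press.png",(215,160,285,230),8)
```

```text
hover .122 0.31760977384368705
0.119 0.34
0.1175 0.01
0.116 0.1
0.1145 1.01
0.113 1.18
0.1115 1.79
0.11 2.21
0.1085 2.65
 t 29.01 [0.5508 0.001  0.1085] F [ 0.3272 -0.8445  2.2861] open 0.203 ff 58.73497545719147
final 2.609018523393088
0.03 8 [0.5575 0.0007 0.0351]
0.04 6 [ 0.556  -0.0006  0.0442]
0.05 10 [ 0.557  -0.0009  0.0552]
0.06 10 [ 0.5567 -0.0008  0.0656]
0.07 3 [0.559  0.0019 0.0755]
0.08 17 [ 0.5585 -0.0027  0.0873]
0.09 19 [ 0.5596 -0.0009  0.094 ]
```

View pics/press.png

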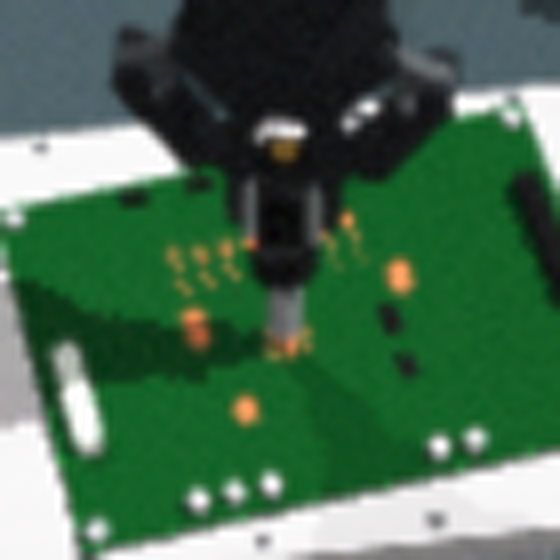

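The nose comes down onto the ringed pad at (287,345). The force of 2.6 N matches about 6.5 mm of spring travel, and the hood hasn't been touched since release, so I'm handing in.

Run:
```python
from h import *
im=r.get_image("scene"); H=box(cloud(im),[.38,-.42,.06],[.58,-.2,.09]); print(rect(H),H[:,2].mean())
print(r.hand_in());
```

```text
[ 483.4 -326.8   94.4  121.2    2.7] 0.07649639637658608
the job is handed in; nothing more can be done
None
```

The job is handed in at about 29 s of the 64 s: the hood hangs on both prongs, and the probe is held upright on the ringed pad at about 2.6 N, roughly 6.5 mm of spring travel; the hand-in call returned no verdict.

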